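# Take the case off charge and fasten its hasp

## Robot

A 6-joint arm with a two-finger parallel gripper is mounted at the origin on the work surface. World frame = base frame: x ahead of the robot, y to its left, z up, the work surface at z = 0. Lengths are in m, angles in rad, forces in N, time in s.
With the tool pointing down it reaches from about 0.275 to 0.775 m from the base axis. Payload 14.6 kg.
Tool frame: the origin (TCP) lies at the very end of the fingers, on their centre line; the grasp point (between the pads) lies 19 mm behind it; z points along the fingers, x is the direction in which the jaws open and shut, and the axes are right-handed (so a half turn about z gives the same grasp; the last joint's range is limited). The gripper opens to 85 mm and grips with 20 to 120 N. Pads are 22 mm wide; open, the fingers measure 114 mm over their backs; the gripper's body (76 mm by 85 mm) begins 54 mm behind the grasp point. The pads swing forward as they close: fully open they stand 13 mm farther back than shut.
Start: joints at [-1.264, 0.263, -0.048, 1.259, 0, 1.415], TCP at [0.234, -0.47, 0.231] pointing down, gripper open.
Joint ranges: [-2.65, 2.65], [-0.89, 1.7], [-1.18, 1.37], [-2.13, 2.11], [-1.35, 1.29], [-3.14, 3.14]. Speed limits (rad/s): [1.89, 1.89, 2.57, 2.79, 3.14, 3.14].

## Interface

Orientations are given as a unit quaternion [w, x, y, z].
In Python, from station import arm, capture, camera_params, finish_job gives the robot as it stands. The module is installed in compiled form; this text tells all that it offers.
- The arm moves only by the tool drive_tool, never from a script. Its argument "motion" is a list of rows, each an object with "claw": the closure, from -1 (fully open) to 1 (shut); "slide": the shift along the tool's x, y, z in m, a list of three; "rotation": the turn, a rotation vector about the tool's x, y, z in rad, a list of three. A call has 1 to 12 rows; each row is the pose to reach, as a shift and turn from the pose commanded when the call began, along the tool's axes at that moment; what a row does not reach only later rows make up. A row lasts 1/12 s, in which the tool goes at most 41.7 mm and 7.16 degrees, less where a joint would pass 70% of its speed; a pose out of reach is approached as far as the arm can. A call with a gripper value outside its range is refused whole. The fingers move at their own pace and stop on an object; "force" is the grip in N (left out, the last holds). Time passes only in rows, so rows that repeat a pose let the fingers close. It gives the time, the measured TCP pose, the force and the opening at its end, in the units of the state.
- arm.observe(): the state, without advancing time (a new reading comes with each control period).
- capture(name): name is "scene" or "top" or "wrist"; returns the picture (384x512x3 uint8, red, green, blue); there is no depth.
- camera_params(name): a dict with "fx", "fy", "cx", "cy" (pixels), "world_from_camera" (4x4, takes a point from camera to world coordinates). Camera axes: x right, y down, z forward; pixel columns grow to the right and rows downward; lengths in m; the calibration is good to about 2 mm. A picture is of the moment at which its call begins: read the wrist's pose just before it. camera_params takes no time and is no camera call; for the wrist camera it gives the pose at the moment of the call.
- finish_job(): hands the job in, once; it reports no verdict.
The state is a dict: "clock": time; "joints": joint angles; "qvel": joint speeds; "joint_efforts": joint torques, N m; "position": TCP position; "tcp_rot": TCP orientation; "contact_force": force on the tool from outside, world axes, zero at the start; "moment": the same for the moment, N m; "opening": finger opening in m.
Only numpy, scipy, OpenCV 4.12 (cv2) and the standard library are available. Lean on these libraries where they do the work, as an engineer would, in place of code of your own. Each camera call takes 0.05 s, during which the arm holds its last target. There are 200 camera calls.

## Task

Pull the cordless charging plug straight up out of the socket in the lid of the black case and stand it upright in the round hole of its charging dock, down on its flange. Then swing the steel hasp over the socket and press it fully down so that it rests flat in its catch with the staple through its slot, and let go. Leave the cutter and the glue bottle where they are.

Things in the scene. Friction and masses are not known exactly. Their poses are not given: they have to be found in the camera images.
- case: Closed black equipment case, 220 (x) x 280 (y) x 85 mm high, steel corners, fixed to the bench. Origin at the centre of its underside, z up. On its lid, on the line x = 0 and in this order along +y: hasp hinge, charging socket, catch with staple.
- socket (a point): Centre of the round socket's mouth, in a square grey plate in the case lid, 88 mm above the bench, axes as the case; hole 22 mm across, 56 mm deep. Two sprung balls inside hold the plug: a straight upward pull of about 8 to 14 N frees it in the first 12 mm, then it slides with light friction until its 50 mm shank is out.
- hasp_hinge (a point): Centre of the hasp's hinge pin, 95 mm above the bench, fixed to the case, axes as the case; the pin lies along the case's x axis. In this frame the socket centre is at y = +60 mm (z = -7 mm) and the catch at y = +125 mm.
- hasp (a joint): Hasp angle, rad: 0 = closed, flat along the case's +y; pi/2 upright; starts leaning back at 1.95 to 2.35; stop at 2.5. Stiff hinge (0.2 Nm; 1 to 3 N near the tip): stays where left. Flat steel strap, 163 mm from pin to rounded tip, 40 wide, 5 thick, mid-plane through the pin; solid to 107 mm, 16 mm wide slot to 142, solid end. Push or press it anywhere solid, 10 N do. A seated plug blocks it.
- hasp_tip (a point): Point on the hasp's mid-plane 158 mm from the hinge pin, at the middle of its rounded tip (10 mm thick); moves with the hasp.
- catch (a point): Centre of the dark steel catch plate's top (92 mm above the bench) on which the closed hasp rests, axes as the case. A fixed steel staple loop, 7 mm bar, 27 mm long in y, stands here, its top 23 mm above this point; it passes through the hasp's slot.
- plug: Loose cordless charging plug, 0.18 kg: white square grip 36 x 36 mm (sides along its x, y; within 0.3 rad of the case's), 8 to 62 mm above the origin; under it a grey flange 52 mm across, 8 thick; under that a round steel shank 20 mm across, 50 long, tapered, grooved. Origin: centre of the flange's underside, z up. Starts fully in the socket, flange on the plate, origin at socket.
- dock: White charging dock, fixed to the bench, a block 92 x 92 mm, 65 mm high, with one round upright hole in the middle of its top and a grey foot 104 mm square. Origin at the centre of its underside. The case and the dock may stand on either side, left or right.
- dock_hole (a point): Centre of the mouth of the dock's hole, at its top face 65 mm above the bench; the hole is 32 mm across and 58 mm deep, wider than the plug's shank; the plug stands in it with its flange on the dock's top.
- cutter: Loose yellow cutter knife lying on the case lid, 147 mm long, 22 mm wide, 17 mm high, along the case's y axis about 86 mm to the +x side of the hasp. Leave it alone.
- glue_bottle: Loose white glue bottle with an orange nozzle, 60 mm across, 155 mm high, standing 110 to 130 mm beyond the dock (+x). Origin at the centre of its base. Leave it alone.
Mind the look-alikes: they are no part of the job. Leave any red look-alike of the dock alone. Leave any yellow look-alike of the plug alone.

How it is judged:
By the outcome, as a careful person would: the job done as asked, in the order asked, and still so for the second after the job is handed in, with the robot touching nothing.
It also fails if it takes over 64 s, if anything falls off the work surface, if the arm or the gripper's body presses on something with over 40 N, if the wrist force passes 120 N, or if a joint passes its speed limit or range.

## Working session

There is one attempt and no reset: what is moved stays moved. The work goes in short steps, Python scripts to look and compute and a tool call to move; the robot and the scene stay as the last step left them, time stands still between calls to the robot, and variables do not carry over. Pictures are saved under pics/ and viewed, about 8 in all and at most 12, crops included, and the job is handed in when it is done.

Besides the shell and the picture viewer there is one more tool, called after ">>>" in YAML: its name, and indented under it one key for each argument. drive_tool: Moves the arm, as the interface text tells. Its arguments: {"type":"object","properties":{"motion":{"type":"array","items":{"type":"object","properties":{"claw":{"type":"number"},"slide":{"type":"array","items":{"type":"number"}},"rotation":{"type":"array","items":{"type":"number"}}}}},"force":{"type":"number"}},"required":["motion"]}

```bash
mkdir -p pics
cat > h.py <<'E'
import numpy as np, cv2
from station import arm, capture, camera_params, finish_job
from scipy.spatial.transform import Rotation as R
def save(n,im): cv2.imwrite('pics/'+n+'.png',cv2.cvtColor(im,cv2.COLOR_RGB2BGR))
def ray(P,u,v):
    T=np.array(P['world_from_camera']); d=T[:3,:3]@np.array([(u-P['cx'])/P['fx'],(v-P['cy'])/P['fy'],1]); return T[:3,3],d
def onz(P,u,v,z):
    o,d=ray(P,u,v); return o+d*(z-o[2])/d[2]
def proj(P,X):
    T=np.array(P['world_from_camera']); c=T[:3,:3].T@(np.array(X)-T[:3,3]); return [P['fx']*c[0]/c[2]+P['cx'],P['fy']*c[1]/c[2]+P['cy']]
def rot(q): return R.from_quat([q[1],q[2],q[3],q[0]]).as_matrix()
E
python3 - <<'E'
from h import *
a=capture('scene');b=capture('top')
np.save('scene.npy',a);np.save('top.npy',b)
save('both',cv2.resize(np.vstack([a,b]),None,fx=.78,fy=.78)) if 0 else None
save('top1',cv2.resize(b,(800,600)));save('scene1',cv2.resize(a,(800,600)))
for n in('scene','top'):
    P=camera_params(n);print(n,P['fx'],P['cx'],P['cy'],np.round(P['world_from_camera'],3).tolist())
print(arm.observe())
E
```

```text
scene 411.4804349427505 257.0933085222532 187.8507848111772 [[-0.849, 0.323, -0.419, 0.869], [0.529, 0.512, -0.677, 0.527], [-0.004, -0.796, -0.606, 0.594], [0.0, 0.0, 0.0, 1.0]]
top 401.9297050518682 254.61951154555524 191.4022747442201 [[-0.002, -0.996, 0.092, 0.43], [-1.0, 0.002, 0.001, -0.051], [-0.001, -0.092, -0.996, 0.924], [0.0, 0.0, 0.0, 1.0]]
{'clock': 0.1, 'joints': array([-1.26430636e+00,  2.63463284e-01, -4.88479855e-02,  1.25938158e+00,
       -2.26081327e-05,  1.41554422e+00]), 'qvel': array([ 0.00142389, -0.00036981,  0.00232723, -0.00040265,  0.00010902,
       -0.00036626]), 'joint_efforts': array([ 3.02608074e-03, -6.38579679e+01,  3.85061860e+01,  1.00613310e-02,
       -4.44350417e-05,  3.54874419e-05]), 'position': array([ 0.23383381, -0.46979337,  0.23088865]), 'tcp_rot': array([-2.83542584e-04,  8.50149440e-01, -5.26541289e-01, -3.47375236e-04]), 'contact_force': array([-0.14537826, -0.28127926, -0.36488261]), 'moment': array([0.01225446, 0.06375327, 0.03792128]), 'opening': 0.08564475419130856}
```

View pics/top1.png

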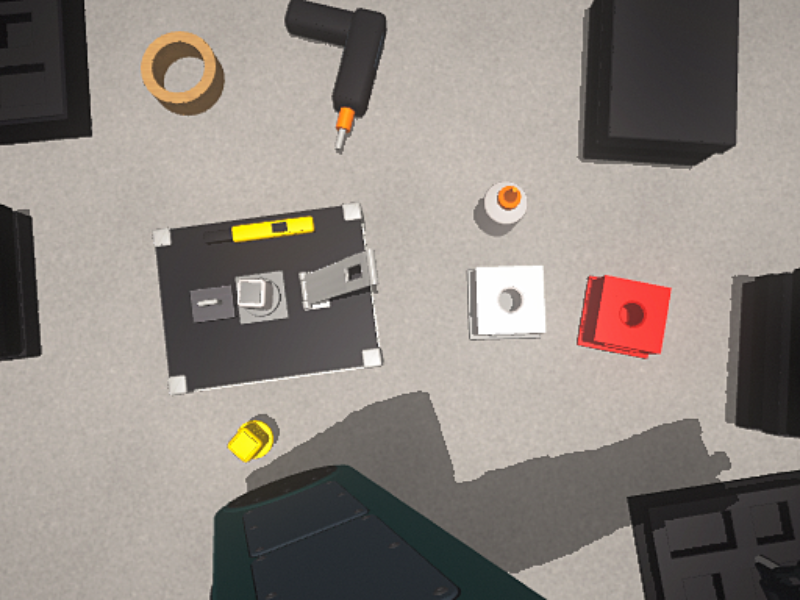

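View pics/scene1.png

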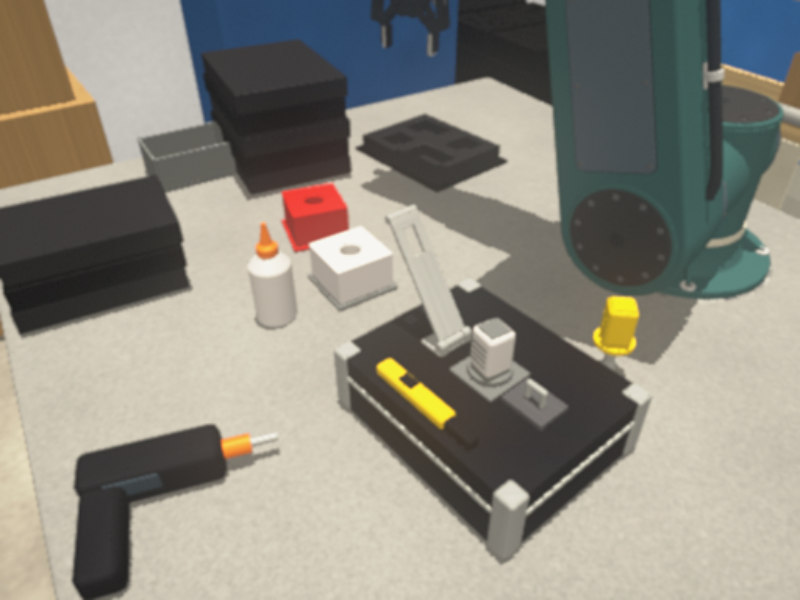

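The top view (800x600 px) shows two possible plugs. The white one at (253,293) is seated in the grey plate on the case lid, so it fits. The yellow one at (250,440) stands on the bench and is the look-alike. There are also two possible docks. White (510,300) fits, and red (625,315) is the look-alike. The hasp at about (340,280) leans back, the staple is at (208,300), and case +y points left in the image, roughly world +y.

Run:
```python
from h import *
b=np.load('top.npy');P=camera_params('top');s=.64
# case corner caps (800px picks) at lid height
c=np.array([onz(P,u*s,v*s,.085)[:2] for u,v in[(162,237),(351,211),(373,357),(177,385)]])
print('caps',c.round(4).tolist(),'mean',c.mean(0))
ey=(c[0]+c[3]-c[1]-c[2]);print('case yaw',np.arctan2(ey[1],ey[0])-np.pi/2, 'len', np.linalg.norm(ey)/2)
hsv=cv2.cvtColor(b,cv2.COLOR_RGB2HSV)
def blob(m,u,v):
    n,l,st,ce=cv2.connectedComponentsWithStats(m.astype(np.uint8)); k=l[int(v),int(u)]; return (l==k).astype(np.uint8),st[k],ce[k],k
for nm,u,v,z in[('dock',490,280,.065),('grip',253,290,.150)]:
    for th in(200,225,240):
        m,st,ce,k=blob((b.min(2)>th),u*s,v*s)
        if k==0: print(nm,th,'none');continue
        ct=max(cv2.findContours(m,0,1)[0],key=cv2.contourArea);r=cv2.minAreaRect(ct)
        bx=cv2.boxPoints(r);w=np.array([onz(P,*p,z)[:2] for p in bx])
        print(nm,th,st,r, w.mean(0).round(4),np.linalg.norm(np.roll(w,1,0)-w,axis=1).round(4),[round(float(np.arctan2(*(w[1]-w[0])[::-1])),3)])
# plate
pl=np.array([onz(P,u*s,v*s,.088)[:2] for u,v in[(236,275),(284,271),(288,319),(239,323)]]);print('plate',pl.round(4).tolist(),pl.mean(0))
st=onz(P,208*s,301*s,.115);print('staple',st)
h=onz(P,508*s,300*s,.065);print('hole',h)
g=cv2.resize(np.hstack([b[110:260,95:255]]),None,fx=4.5,fy=4,interpolation=cv2.INTER_CUBIC) 
save('crop',cv2.resize(b[120:260,95:255],None,fx=4,fy=4,interpolation=cv2.INTER_CUBIC))
```

```text
caps [[0.5927, 0.269], [0.628, 0.013], [0.4302, -0.0173], [0.3937, 0.2425]] mean [0.51117167 0.12682141]
case yaw 0.13842803074680532 len 0.26037884632136604
dock 200 [ 304  170   46   44 1706] ((326.55108642578125, 191.5316162109375), (43.5424919128418, 43.775691986083984), 88.09085083007812) [ 0.5092 -0.2049] [0.0938 0.0945 0.0939 0.0935] [-1.539]
dock 225 [ 305  170   44   44 1644] ((326.4202575683594, 191.58665466308594), (42.92109298706055, 42.92109298706055), 87.61405944824219) [ 0.509  -0.2046] [0.0925 0.0926 0.0925 0.0917] [-1.531]
dock 240 [ 305  170   44   44 1602] ((326.4024658203125, 191.3780517578125), (42.572967529296875, 42.88531494140625), 88.21009063720703) [ 0.5095 -0.2046] [0.0917 0.0925 0.0918 0.0916] [-1.541]
grip 200 none
grip 225 none
grip 240 none
plate [[0.5402, 0.1668], [0.5455, 0.1024], [0.4809, 0.0961], [0.4757, 0.1613]] [0.51056975 0.13163372]
staple [0.50277571 0.19521605 0.115     ]
hole [ 0.5079104  -0.20177401  0.065     ]
```

View pics/crop.png

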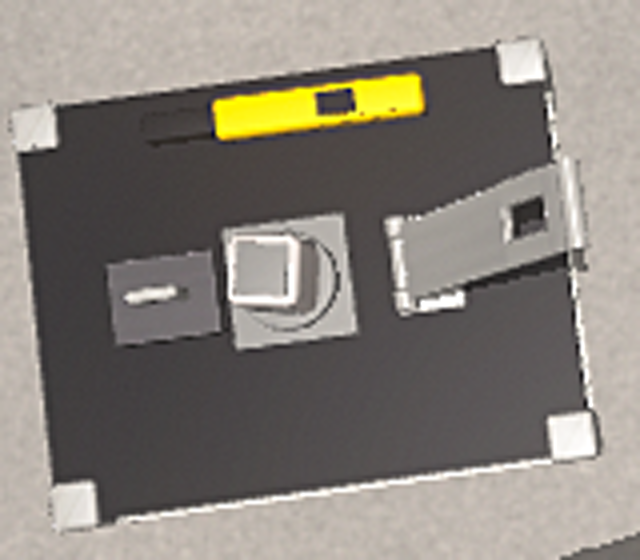

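The enlarged crop confirms the white square grip, top centre at about crop (263,270), seated over the grey plate, with the hasp leaning back and the cutter to one side. Next I'll go above the plug.

```bash
cat >> h.py <<'E'
def goal(p,yaw):
    "tool down, tool x at world angle yaw -> slide, rotation in current tool axes"
    s=arm.observe(); A=rot(s['tcp_rot']); c,n=np.cos(yaw),np.sin(yaw)
    B=np.array([[c,n,0],[n,-c,0],[0,0,-1.]])
    print('at',s['position'].round(4),'yaw',round(float(np.arctan2(A[1,0],A[0,0])),4),'t',round(s['clock'],2),'F',s['contact_force'].round(1),'open',round(s['opening'],4))
    print('slide',(A.T@(np.array(p)-s['position'])).round(4).tolist(),'rot',R.from_matrix(A.T@B).as_rotvec().round(3).tolist())
E
python3 - <<'E'
from h import *
P=camera_params('top')
print('grip',onz(P,160.75,187.5,.150))
goal([.510,.131,.31],-.06)
E
```

```text
grip [0.50951538 0.13128183 0.15      ]
at [ 0.2338 -0.4698  0.2309] yaw -1.1091 t 0.1 F [-0.1 -0.3 -0.4] open 0.0856
slide [-0.4149, -0.5149, -0.0787] rot [-0.001, 0.001, -1.049]
```

>>> drive_tool:
  motion:
    - {"claw":-1,"slide":[0,0,-0.04],"rotation":[0,0,0]}
    - {"claw":-1,"slide":[-0.02,-0.025,-0.079],"rotation":[0,0,-0.1]}
    - {"claw":-1,"slide":[-0.045,-0.055,-0.079],"rotation":[0,0,-0.2]}
    - {"claw":-1,"slide":[-0.07,-0.085,-0.079],"rotation":[0,0,-0.3]}
    - {"claw":-1,"slide":[-0.095,-0.115,-0.079],"rotation":[0,0,-0.4]}
    - {"claw":-1,"slide":[-0.12,-0.145,-0.079],"rotation":[0,0,-0.5]}
    - {"claw":-1,"slide":[-0.145,-0.175,-0.079],"rotation":[0,0,-0.6]}
    - {"claw":-1,"slide":[-0.17,-0.205,-0.079],"rotation":[0,0,-0.7]}
    - {"claw":-1,"slide":[-0.195,-0.235,-0.079],"rotation":[0,0,-0.8]}
    - {"claw":-1,"slide":[-0.22,-0.265,-0.079],"rotation":[0,0,-0.9]}
    - {"claw":-1,"slide":[-0.245,-0.3,-0.079],"rotation":[0,0,-1.0]}
    - {"claw":-1,"slide":[-0.27,-0.335,-0.079],"rotation":[0,0,-1.049]}

```text
clock: 1.1
position: [0.4124, -0.0794, 0.3104]
tcp_rot: [0.0, 1.0, -0.027, 0.0]
contact_force: [1.2, -0.7, 0.5]
opening: 0.0853
```

Run:
```python
from h import *
goal([.510,.131,.31],-.06)
```

```text
at [ 0.4124 -0.0794  0.3104] yaw -0.0547 t 1.1 F [ 1.2 -0.7  0.5] open 0.0853
slide [0.0859, -0.2154, 0.0003] rot [0.0, -0.0, 0.005]
```

>>> drive_tool:
  motion:
    - {"claw":-1,"slide":[0.015,-0.036,0],"rotation":[0,0,0]}
    - {"claw":-1,"slide":[0.03,-0.072,0],"rotation":[0,0,0]}
    - {"claw":-1,"slide":[0.045,-0.108,0],"rotation":[0,0,0]}
    - {"claw":-1,"slide":[0.06,-0.144,0],"rotation":[0,0,0]}
    - {"claw":-1,"slide":[0.073,-0.18,0],"rotation":[0,0,0]}
    - {"claw":-1,"slide":[0.085,-0.213,0],"rotation":[0,0,0]}
    - {"claw":-1,"slide":[0.085,-0.213,0],"rotation":[0,0,0]}
    - {"claw":-1,"slide":[0.085,-0.213,0],"rotation":[0,0,0]}

```text
clock: 1.77
position: [0.51, 0.1275, 0.3095]
tcp_rot: [0.0, 1.0, -0.029, -0.001]
contact_force: [-0.5, -0.3, -0.1]
opening: 0.0855
```

Run:
```python
from h import *
goal([.510,.131,.31],-.06)
P=camera_params('wrist');a=capture('wrist');np.save('w1.npy',a)
print(P['fx'],np.round(P['world_from_camera'],3).tolist())
print(proj(P,[.5095,.1313,.150]),proj(P,[.5105,.1316,.088]))
save('w1',cv2.resize(a,(800,600)))
```

```text
at [0.51   0.1275 0.3095] yaw -0.0572 t 1.77 F [-0.5 -0.3 -0.1] open 0.0855
slide [-0.0002, -0.0035, -0.0005] rot [0.0, 0.001, 0.003]
279.05466742716584 [[0.998, -0.053, -0.017, 0.513], [-0.056, -0.962, -0.266, 0.195], [-0.002, 0.267, -0.964, 0.452], [0.0, 0.0, 0.0, 1.0]]
[np.float64(256.1481648742583), np.float64(170.05191367883708)] [np.float64(256.8864464720831), np.float64(159.96435042514474)]
```

View pics/w1.png

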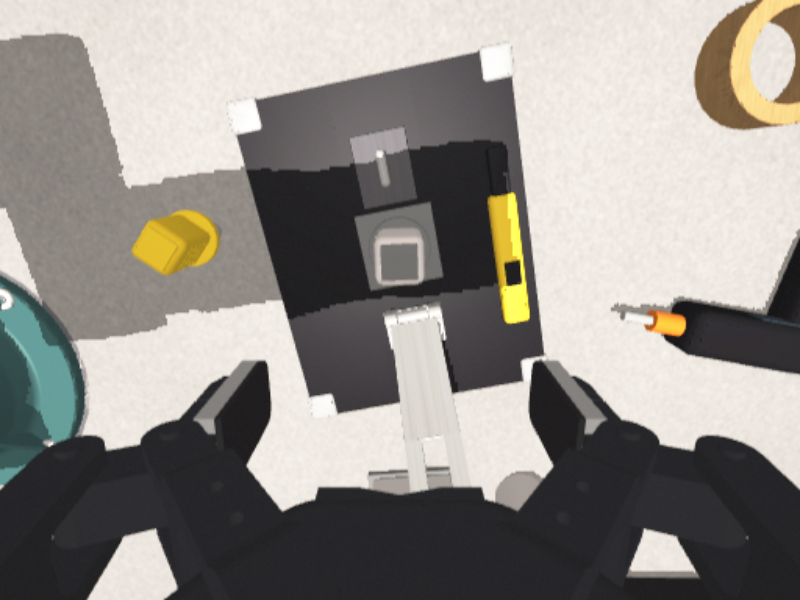

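The wrist view (800x600) shows the white grip's top centred at about (400,263), within 2 px of the prediction and square to the tool. The plate is centred at about (400,246), the staple at (382,168) and the hasp at about (425,390), with the cutter clear of the fingers. Descending now.

>>> drive_tool:
  motion:
    - {"claw":-1,"slide":[0,-0.005,0.035],"rotation":[0,0,0]}
    - {"claw":-1,"slide":[0,-0.005,0.07],"rotation":[0,0,0]}
    - {"claw":-1,"slide":[0,-0.005,0.105],"rotation":[0,0,0]}
    - {"claw":-1,"slide":[0,-0.005,0.135],"rotation":[0,0,0]}
    - {"claw":-1,"slide":[0,-0.005,0.16],"rotation":[0,0,0]}
    - {"claw":-1,"slide":[0,-0.005,0.18],"rotation":[0,0,0]}
    - {"claw":-1,"slide":[0,-0.005,0.195],"rotation":[0,0,0]}
    - {"claw":-1,"slide":[0,-0.005,0.203],"rotation":[0,0,0]}
    - {"claw":-1,"slide":[0,-0.005,0.203],"rotation":[0,0,0]}
    - {"claw":-1,"slide":[0,-0.005,0.203],"rotation":[0,0,0]}

```text
clock: 2.65
position: [0.5102, 0.1304, 0.1079]
tcp_rot: [0.0, 1.0, -0.03, 0.0]
contact_force: [-0.3, 0.6, 0.4]
opening: 0.0857
```

>>> drive_tool:
  motion:
    - {"claw":1,"slide":[0,0,0],"rotation":[0,0,0]}
    - {"claw":1,"slide":[0,0,0],"rotation":[0,0,0]}
    - {"claw":1,"slide":[0,0,0],"rotation":[0,0,0]}
    - {"claw":1,"slide":[0,0,0],"rotation":[0,0,0]}
    - {"claw":1,"slide":[0,0,0],"rotation":[0,0,0]}
    - {"claw":1,"slide":[0,0,0],"rotation":[0,0,0]}
    - {"claw":1,"slide":[0,0,0],"rotation":[0,0,0]}
    - {"claw":1,"slide":[0,0,0],"rotation":[0,0,0]}
    - {"claw":1,"slide":[0,0,0],"rotation":[0,0,0]}
    - {"claw":1,"slide":[0,0,0],"rotation":[0,0,0]}
  force: 60

```text
clock: 3.48
position: [0.5104, 0.1312, 0.1079]
tcp_rot: [-0.0, 1.0, -0.03, 0.0]
contact_force: [-2.9, -0.1, 6.1]
opening: 0.0354
```

Run:
```python
from h import *
goal([.5095,.133,.2],-.06); print(arm.observe()['moment'])
```

```text
at [0.5104 0.1312 0.1079] yaw -0.0598 t 3.48 F [-2.9 -0.1  6.1] open 0.0354
slide [-0.0009, -0.0018, -0.0921] rot [-0.0, -0.001, 0.0]
[-0.04967914  0.27577791  0.04946802]
```

>>> drive_tool:
  motion:
    - {"claw":1,"slide":[0,0,-0.003],"rotation":[0,0,0]}
    - {"claw":1,"slide":[0,0,-0.006],"rotation":[0,0,0]}
    - {"claw":1,"slide":[0,0,-0.009],"rotation":[0,0,0]}
    - {"claw":1,"slide":[0,0,-0.012],"rotation":[0,0,0]}
    - {"claw":1,"slide":[0,0,-0.016],"rotation":[0,0,0]}
    - {"claw":1,"slide":[0,0,-0.02],"rotation":[0,0,0]}
    - {"claw":1,"slide":[0,0,-0.026],"rotation":[0,0,0]}
    - {"claw":1,"slide":[0,0,-0.034],"rotation":[0,0,0]}
    - {"claw":1,"slide":[0,0,-0.042],"rotation":[0,0,0]}
    - {"claw":1,"slide":[0,0,-0.05],"rotation":[0,0,0]}
    - {"claw":1,"slide":[0,0,-0.06],"rotation":[0,0,0]}
    - {"claw":1,"slide":[0,0,-0.07],"rotation":[0,0,0]}

```text
clock: 4.48
position: [0.5102, 0.1311, 0.1784]
tcp_rot: [-0.0, 1.0, -0.03, 0.0]
contact_force: [0.8, -0.3, -1.9]
opening: 0.0351
```

>>> drive_tool:
  motion:
    - {"claw":1,"slide":[0,0,-0.035],"rotation":[0,0,0]}
    - {"claw":1,"slide":[0,0,-0.075],"rotation":[0,0,0]}
    - {"claw":1,"slide":[0,0,-0.115],"rotation":[0,0,0]}
    - {"claw":1,"slide":[0,0,-0.155],"rotation":[0,0,0]}
    - {"claw":1,"slide":[0,0,-0.185],"rotation":[0,0,0]}
    - {"claw":1,"slide":[0,0.02,-0.2],"rotation":[0,0,0]}
    - {"claw":1,"slide":[0,0.05,-0.2],"rotation":[0,0,0]}
    - {"claw":1,"slide":[0,0.085,-0.2],"rotation":[0,0,0]}
    - {"claw":1,"slide":[0,0.12,-0.2],"rotation":[0,0,0]}
    - {"claw":1,"slide":[0,0.155,-0.2],"rotation":[0,0,0]}
    - {"claw":1,"slide":[0,0.185,-0.2],"rotation":[0,0,0]}
    - {"claw":1,"slide":[0,0.21,-0.2],"rotation":[0,0,0]}

```text
clock: 5.48
position: [0.497, -0.0805, 0.378]
tcp_rot: [0.0, 1.0, -0.03, 0.0]
contact_force: [0.3, -0.0, -1.1]
opening: 0.0357
```

Run:
```python
from h import *
goal([.509,-.206,.30],-.06)
```

```text
at [ 0.497  -0.0805  0.378 ] yaw -0.0609 t 5.48 F [ 0.3 -0.  -1.1] open 0.0357
slide [0.0196, 0.1245, 0.0781] rot [0.0, -0.001, -0.001]
```

>>> drive_tool:
  motion:
    - {"claw":1,"slide":[0.006,0.04,0],"rotation":[0,0,0]}
    - {"claw":1,"slide":[0.012,0.075,0.02],"rotation":[0,0,0]}
    - {"claw":1,"slide":[0.018,0.1,0.05],"rotation":[0,0,0]}
    - {"claw":1,"slide":[0.02,0.12,0.08],"rotation":[0,0,0]}
    - {"claw":1,"slide":[0.02,0.125,0.105],"rotation":[0,0,0]}
    - {"claw":1,"slide":[0.02,0.125,0.128],"rotation":[0,0,0]}
    - {"claw":1,"slide":[0.02,0.125,0.128],"rotation":[0,0,0]}
    - {"claw":1,"slide":[0.02,0.125,0.128],"rotation":[0,0,0]}

```text
clock: 6.15
position: [0.5097, -0.2043, 0.2498]
tcp_rot: [-0.0, 1.0, -0.03, -0.0]
contact_force: [-1.0, -0.8, -0.8]
opening: 0.0356
```

Run:
```python
from h import *
goal([.509,-.206,.25],-.06)
P=camera_params('wrist');a=capture('wrist');t=capture('top');np.save('w2.npy',a)
print([np.round(np.array(proj(P,p))/.64,0) for p in([.5093,-.2047,.065],[.5632,-.2007,.065],[.5103,-.206,.18])])
save('w2',np.vstack([cv2.resize(a,(400,300)),cv2.resize(t,(400,300))]) if 0 else cv2.resize(a,(800,600)))
hsv=cv2.cvtColor(a,cv2.COLOR_RGB2HSV)
```

```text
at [ 0.5097 -0.2043  0.2498] yaw -0.0601 t 6.15 F [-1.  -0.8 -0.8] open 0.0356
slide [-0.0005, 0.0018, -0.0002] rot [-0.001, 0.001, -0.0]
[array([401., 264.]), array([471., 255.]), array([403., 313.])]
```

View pics/w2.png

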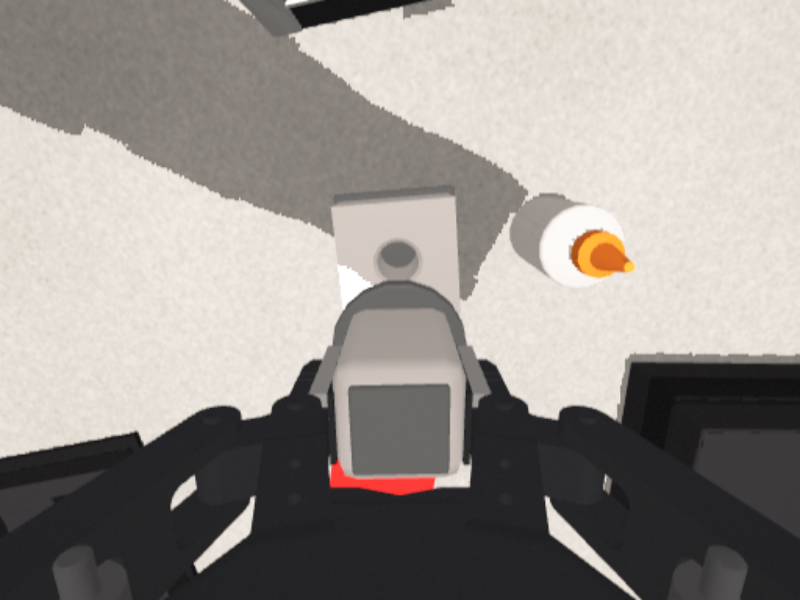

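The wrist view shows the dock hole at about (398,262) against a predicted (401,264), and the plug is held upright at column 400. The glue bottle at (590,240) is well clear. The hole is about 1.5 mm to −x of the plug, so I'll correct for that and go down.

>>> drive_tool:
  motion:
    - {"claw":1,"slide":[-0.0015,0,0.03],"rotation":[0,0,0]}
    - {"claw":1,"slide":[-0.0015,0,0.055],"rotation":[0,0,0]}
    - {"claw":1,"slide":[-0.0015,0,0.08],"rotation":[0,0,0]}
    - {"claw":1,"slide":[-0.0015,0,0.1],"rotation":[0,0,0]}
    - {"claw":1,"slide":[-0.0015,0,0.115],"rotation":[0,0,0]}
    - {"claw":1,"slide":[-0.0015,0,0.125],"rotation":[0,0,0]}
    - {"claw":1,"slide":[-0.0015,0,0.135],"rotation":[0,0,0]}
    - {"claw":1,"slide":[-0.0015,0,0.145],"rotation":[0,0,0]}
    - {"claw":1,"slide":[-0.0015,0,0.155],"rotation":[0,0,0]}
    - {"claw":1,"slide":[-0.0015,0,0.16],"rotation":[0,0,0]}
    - {"claw":1,"slide":[-0.0015,0,0.163],"rotation":[0,0,0]}
    - {"claw":1,"slide":[-0.0015,0,0.163],"rotation":[0,0,0]}

```text
clock: 7.25
position: [0.509, -0.2045, 0.0868]
tcp_rot: [0.0, 1.0, -0.03, 0.0]
contact_force: [0.5, 0.4, -2.3]
opening: 0.0356
```

>>> drive_tool:
  motion:
    - {"claw":1,"slide":[0,0,0.001],"rotation":[0,0,0]}
    - {"claw":1,"slide":[0,0,0.002],"rotation":[0,0,0]}
    - {"claw":1,"slide":[0,0,0.0025],"rotation":[0,0,0]}

```text
clock: 7.5
position: [0.509, -0.2046, 0.0848]
tcp_rot: [0.0, 1.0, -0.03, 0.001]
contact_force: [-4.9, 1.5, 17.2]
opening: 0.0354
```

>>> drive_tool:
  motion:
    - {"claw":1,"slide":[0,0,-0.001],"rotation":[0,0,0]}
    - {"claw":-0.2,"slide":[0,0,-0.001],"rotation":[0,0,0]}
    - {"claw":-0.2,"slide":[0,0,-0.001],"rotation":[0,0,0]}
    - {"claw":-0.2,"slide":[0,0,-0.001],"rotation":[0,0,0]}
    - {"claw":-0.2,"slide":[0,0,-0.001],"rotation":[0,0,0]}
    - {"claw":-0.2,"slide":[0,0,-0.001],"rotation":[0,0,0]}
    - {"claw":-0.2,"slide":[0,0,-0.02],"rotation":[0,0,0]}
    - {"claw":-0.2,"slide":[0,0,-0.05],"rotation":[0,0,0]}
    - {"claw":-0.2,"slide":[0,0,-0.09],"rotation":[0,0,0]}
    - {"claw":-0.2,"slide":[0,0,-0.13],"rotation":[0,0,0]}
    - {"claw":-0.2,"slide":[0,0,-0.17],"rotation":[0,0,0]}
    - {"claw":-0.2,"slide":[0,0,-0.2],"rotation":[0,0,0]}

```text
clock: 8.5
position: [0.5086, -0.2044, 0.2871]
tcp_rot: [0.001, 1.0, -0.03, 0.001]
contact_force: [0.4, 0.2, 0.1]
opening: 0.0514
```

Run:
```python
from h import *
goal([.509,-.206,.35],-.06)
a=capture('scene');np.save('s2.npy',a);save('s2',cv2.resize(a[90:290,140:400],(780,600),interpolation=cv2.INTER_CUBIC))
# case frame predictions in scene, full px
P=camera_params('scene');yaw=.125;ey=np.array([-np.sin(yaw),np.cos(yaw),0]);S=np.array([.5103,.1325,0])
for n,d,z in[('socket',0,.088),('hinge',-.06,.095),('catch',.065,.092)]:
    p=S+d*ey;p[2]=z;u=proj(P,p);print(n,p.round(4),((np.array(u)-[140,90])*3).round(0))
for th in(1.9,2.0,2.1,2.2,2.3):
    p=S-.06*ey+.158*np.cos(th)*ey;p[2]=.095+.158*np.sin(th);u=proj(P,p);print(th,p.round(4),((np.array(u)-[140,90])*3).round(0))
```

```text
at [ 0.5086 -0.2044  0.2871] yaw -0.0599 t 8.5 F [0.4 0.2 0.1] open 0.0514
slide [0.0007, 0.0017, -0.0629] rot [0.001, -0.002, 0.0]
socket [0.5103 0.1325 0.088 ] [518. 439.]
hinge [0.5178 0.073  0.095 ] [449. 377.]
catch [0.5022 0.197  0.092 ] [603. 497.]
1.9 [0.5241 0.0223 0.2445] [399. 132.]
2.0 [0.526  0.0077 0.2387] [382. 131.]
2.1 [ 0.5277 -0.0062  0.2314] [367. 132.]
2.2 [ 0.5294 -0.0193  0.2227] [352. 136.]
2.3 [ 0.5309 -0.0315  0.2128] [340. 143.]
```

View pics/s2.png

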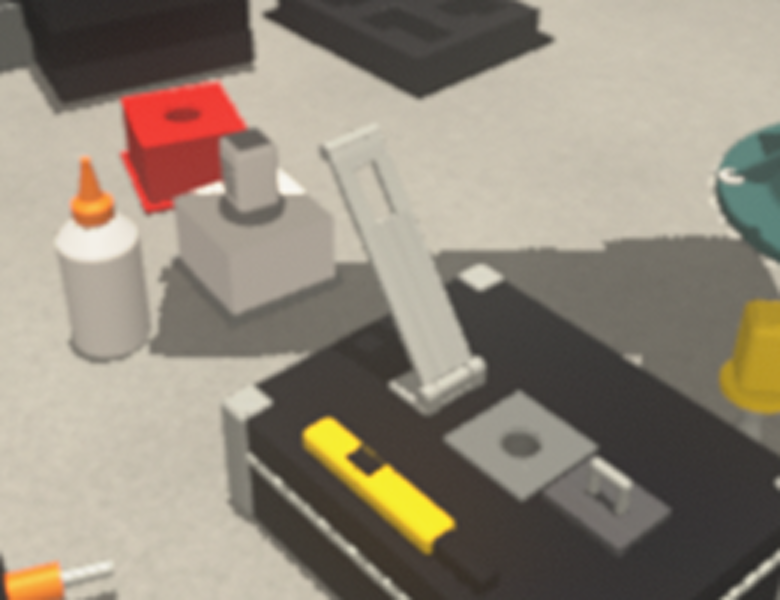

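The crop shows the plug standing upright in the white dock with its flange on top, at about (250,175). The socket is empty at (520,443), 4 px from the prediction. The hasp tip at (353,138) puts the hasp angle at about 2.2 rad. Next I'll shut the fingers, go behind the tip and push the hasp over.

```bash
cat >> h.py <<'E'
yaw=.125;EY=np.array([-np.sin(yaw),np.cos(yaw),0]);H=np.array([.5178,.073,.095])
def hp(y,z): return H+y*EY+[0,0,z]
E
python3 - <<'E'
from h import *
goal(hp(-.132,.192),.125)
E
```

```text
at [ 0.5096 -0.205   0.2916] yaw -0.0599 t 8.55 F [-2.4  1.3  4.7] open 0.0508
slide [0.0158, -0.1483, 0.0042] rot [0.004, -0.007, -0.185]
```

>>> drive_tool:
  motion:
    - {"claw":1,"slide":[0.002,-0.02,0],"rotation":[0,0,-0.05]}
    - {"claw":1,"slide":[0.005,-0.05,0],"rotation":[0,0,-0.1]}
    - {"claw":1,"slide":[0.009,-0.085,0],"rotation":[0,0,-0.15]}
    - {"claw":1,"slide":[0.013,-0.12,0],"rotation":[0,0,-0.185]}
    - {"claw":1,"slide":[0.016,-0.148,0],"rotation":[0,0,-0.185]}
    - {"claw":1,"slide":[0.016,-0.148,0],"rotation":[0,0,-0.185]}
    - {"claw":1,"slide":[0.016,-0.148,0],"rotation":[0,0,-0.185]}
    - {"claw":1,"slide":[0.016,-0.148,0],"rotation":[0,0,-0.185]}

```text
clock: 9.22
position: [0.5334, -0.0579, 0.2836]
tcp_rot: [0.0, 0.998, 0.063, -0.0]
contact_force: [0.6, -0.6, 0.2]
opening: 0.0003
```

Run:
```python
from h import *
goal(hp(-.132,.103),.125)
A=rot(arm.observe()['tcp_rot']);print(A.round(3).tolist())
```

```text
at [ 0.5334 -0.0579  0.2836] yaw 0.1252 t 9.22 F [ 0.6 -0.6  0.2] open 0.0003
slide [0.0009, 0.0002, 0.0856] rot [0.0, 0.0, 0.0]
[[0.992, 0.125, -0.0], [0.125, -0.992, -0.0], [-0.0, 0.0, -1.0]]
```

>>> drive_tool:
  motion:
    - {"claw":1,"slide":[0.001,0,0.03],"rotation":[0,0,0]}
    - {"claw":1,"slide":[0.001,0,0.06],"rotation":[0,0,0]}
    - {"claw":1,"slide":[0.001,0,0.08],"rotation":[0,0,0]}
    - {"claw":1,"slide":[0.001,0,0.086],"rotation":[0,0,0]}
    - {"claw":1,"slide":[0.001,0,0.086],"rotation":[0,0,0]}
    - {"claw":1,"slide":[0.001,-0.01,0.086],"rotation":[0,0,0]}
    - {"claw":1,"slide":[0.001,-0.02,0.086],"rotation":[0,0,0]}
    - {"claw":1,"slide":[0.001,-0.03,0.086],"rotation":[0,0,0]}
    - {"claw":1,"slide":[0.001,-0.04,0.086],"rotation":[0,0,0]}
    - {"claw":1,"slide":[0.001,-0.05,0.086],"rotation":[0,0,0]}

```text
clock: 10.05
position: [0.5288, -0.0072, 0.1991]
tcp_rot: [0.001, 0.998, 0.063, 0.001]
contact_force: [1.6, -7.4, 10.5]
opening: 0.0003
```

>>> drive_tool:
  motion:
    - {"claw":1,"slide":[0,0,-0.005],"rotation":[0,0,0]}
    - {"claw":1,"slide":[0,-0.003,-0.01],"rotation":[0,0,0]}
    - {"claw":1,"slide":[0,-0.006,-0.013],"rotation":[0,0,0]}

```text
clock: 10.3
position: [0.5275, -0.0015, 0.2116]
tcp_rot: [0.0, 0.998, 0.063, 0.0]
contact_force: [0.2, -0.8, -0.9]
opening: -0.0001
```

Run:
```python
from h import *
goal(hp(-.06,.12),.125)
a=capture('scene');save('s3',cv2.resize(a[20:260,180:440],(650,600),interpolation=cv2.INTER_CUBIC))
```

```text
at [ 0.5275 -0.0015  0.2116] yaw 0.1254 t 10.3 F [ 0.2 -0.8 -0.9] open -0.0001
slide [-0.0003, -0.0151, -0.0034] rot [0.0, -0.0, 0.0]
```

View pics/s3.png

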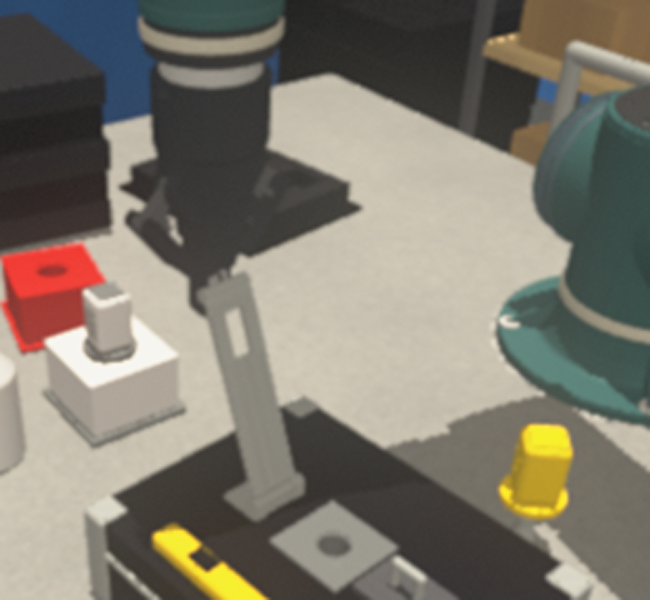

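The crop shows the hasp swinging, now at roughly 1.95 rad, with the shut fingers behind its tip at (215,285). The force dropped after I raised the tool. Next I'll push on the solid end, past upright.

>>> drive_tool:
  motion:
    - {"claw":1,"slide":[0,-0.01,-0.012],"rotation":[0,0,0]}
    - {"claw":1,"slide":[0,-0.02,-0.022],"rotation":[0,0,0]}
    - {"claw":1,"slide":[0,-0.03,-0.027],"rotation":[0,0,0]}
    - {"claw":1,"slide":[0,-0.042,-0.031],"rotation":[0,0,0]}
    - {"claw":1,"slide":[0,-0.054,-0.0335],"rotation":[0,0,0]}
    - {"claw":1,"slide":[0,-0.066,-0.034],"rotation":[0,0,0]}
    - {"claw":1,"slide":[0,-0.078,-0.033],"rotation":[0,0,0]}
    - {"claw":1,"slide":[0,-0.09,-0.031],"rotation":[0,0,0]}
    - {"claw":1,"slide":[0,-0.102,-0.028],"rotation":[0,0,0]}
    - {"claw":1,"slide":[0,-0.113,-0.024],"rotation":[0,0,0]}
    - {"claw":1,"slide":[0,-0.124,-0.02],"rotation":[0,0,0]}
    - {"claw":1,"slide":[0,-0.135,-0.0155],"rotation":[0,0,0]}

```text
clock: 11.35
position: [0.5102, 0.1331, 0.2256]
tcp_rot: [0.0, 0.998, 0.063, -0.0]
contact_force: [0.1, -1.8, 0.3]
opening: -0.0
```

Run:
```python
from h import *
goal(hp(.06,.132),.125)
a=capture('scene');save('s4',cv2.resize(a[40:280,180:440],(650,600),interpolation=cv2.INTER_CUBIC))
```

```text
at [0.5102 0.1331 0.2256] yaw 0.1251 t 11.35 F [ 0.1 -1.8  0.3] open -0.0
slide [0.0, 0.0006, -0.0014] rot [0.0, 0.001, 0.0]
```

View pics/s4.png

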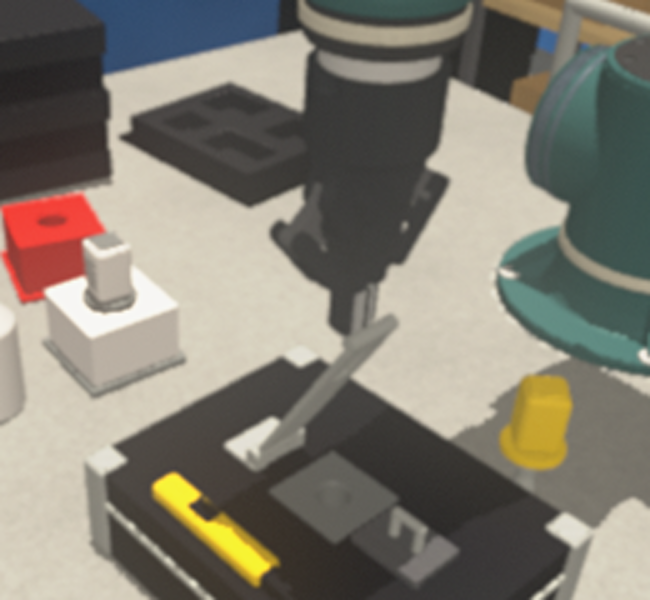

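The crop shows the hasp past upright, leaning about 50–60° toward the catch, with the staple at (408,525). I'll back off, lower to the solid part at about r = 98 mm, and follow the arc down.

>>> drive_tool:
  motion:
    - {"claw":1,"slide":[0,0.018,0],"rotation":[0,0,0]}
    - {"claw":1,"slide":[0,0.035,0],"rotation":[0,0,0]}
    - {"claw":1,"slide":[0,0.035,0.02],"rotation":[0,0,0]}
    - {"claw":1,"slide":[0,0.033,0.037],"rotation":[0,0,0]}
    - {"claw":1,"slide":[0,0.024,0.045],"rotation":[0,0,0]}
    - {"claw":1,"slide":[0,0.0135,0.052],"rotation":[0,0,0]}
    - {"claw":1,"slide":[0,0.0035,0.06],"rotation":[0,0,0]}
    - {"claw":1,"slide":[0,-0.005,0.069],"rotation":[0,0,0]}
    - {"claw":1,"slide":[0,-0.0126,0.08],"rotation":[0,0,0]}
    - {"claw":1,"slide":[0,-0.018,0.09],"rotation":[0,0,0]}
    - {"claw":1,"slide":[0,-0.023,0.103],"rotation":[0,0,0]}
    - {"claw":1,"slide":[0,-0.025,0.111],"rotation":[0,0,0]}

```text
clock: 12.4
position: [0.5071, 0.158, 0.1141]
tcp_rot: [-0.0, 0.998, 0.063, -0.0]
contact_force: [0.2, 1.0, 2.0]
opening: 0.0
```

Run:
```python
from h import *
goal(hp(.087,.0025),.125)
```

```text
at [0.5071 0.158  0.1141] yaw 0.1262 t 12.4 F [0.2 1.  2. ] open 0.0
slide [-0.0, -0.0013, 0.0166] rot [-0.0, 0.0, 0.001]
```

Contact force is 2 N up, matching the stiff hinge. Next I'll press the rest of the way gently.

>>> drive_tool:
  motion:
    - {"claw":1,"slide":[0,-0.001,0.004],"rotation":[0,0,0]}
    - {"claw":1,"slide":[0,-0.001,0.008],"rotation":[0,0,0]}
    - {"claw":1,"slide":[0,-0.001,0.012],"rotation":[0,0,0]}
    - {"claw":1,"slide":[0,-0.001,0.015],"rotation":[0,0,0]}
    - {"claw":1,"slide":[0,-0.001,0.016],"rotation":[0,0,0]}
    - {"claw":1,"slide":[0,-0.001,0.016],"rotation":[0,0,0]}

```text
clock: 12.9
position: [0.5074, 0.1576, 0.0992]
tcp_rot: [0.0, 0.998, 0.062, 0.0]
contact_force: [0.2, -0.8, -0.7]
opening: -0.0
```

>>> drive_tool:
  motion:
    - {"claw":1,"slide":[0,0,0.001],"rotation":[0,0,0]}
    - {"claw":1,"slide":[0,0,0.002],"rotation":[0,0,0]}
    - {"claw":1,"slide":[0,0,0.003],"rotation":[0,0,0]}
    - {"claw":1,"slide":[0,0,0.003],"rotation":[0,0,0]}

```text
clock: 13.23
position: [0.5076, 0.1577, 0.0973]
tcp_rot: [0.0, 0.998, 0.062, 0.001]
contact_force: [-4.4, -1.7, 15.6]
opening: 0.0004
```

15.6 N at z = 0.097 m, which is the height of the closed strap's top. Retracting to check.

>>> drive_tool:
  motion:
    - {"claw":1,"slide":[0,0,-0.01],"rotation":[0,0,0]}
    - {"claw":1,"slide":[0,0,-0.04],"rotation":[0,0,0]}
    - {"claw":1,"slide":[0,0,-0.08],"rotation":[0,0,0]}
    - {"claw":1,"slide":[0,0,-0.12],"rotation":[0,0,0]}
    - {"claw":1,"slide":[0,0,-0.16],"rotation":[0,0,0]}
    - {"claw":1,"slide":[0,0,-0.19],"rotation":[0,0,0]}
    - {"claw":1,"slide":[0,0,-0.2],"rotation":[0,0,0]}
    - {"claw":1,"slide":[0,0,-0.2],"rotation":[0,0,0]}

```text
clock: 13.9
position: [0.5083, 0.1579, 0.2989]
tcp_rot: [-0.0, 0.998, 0.062, 0.002]
contact_force: [0.0, 0.8, -0.5]
opening: 0.0003
```

Run:
```python
from h import *
goal([.5,.1,.3],.125)
P=camera_params('scene')
for th in(0,.05,.1):print(th,[((np.array(proj(P,hp(r*np.cos(th),r*np.sin(th))))-[180,90])*3).round(0) for r in(.107,.142,.163)])
a=capture('scene');save('s5',cv2.resize(a[90:290,180:440],(780,600),interpolation=cv2.INTER_CUBIC))
```

```text
at [0.5083 0.1579 0.2989] yaw 0.1249 t 13.9 F [ 0.   0.8 -0.5] open 0.0003
slide [-0.0155, 0.0564, -0.0011] rot [-0.0, -0.005, -0.0]
0 [array([459., 475.]), array([507., 511.]), array([538., 534.])]
0.05 [array([460., 468.]), array([509., 502.]), array([540., 523.])]
0.1 [array([460., 461.]), array([510., 492.]), array([541., 512.])]
```

View pics/s5.png

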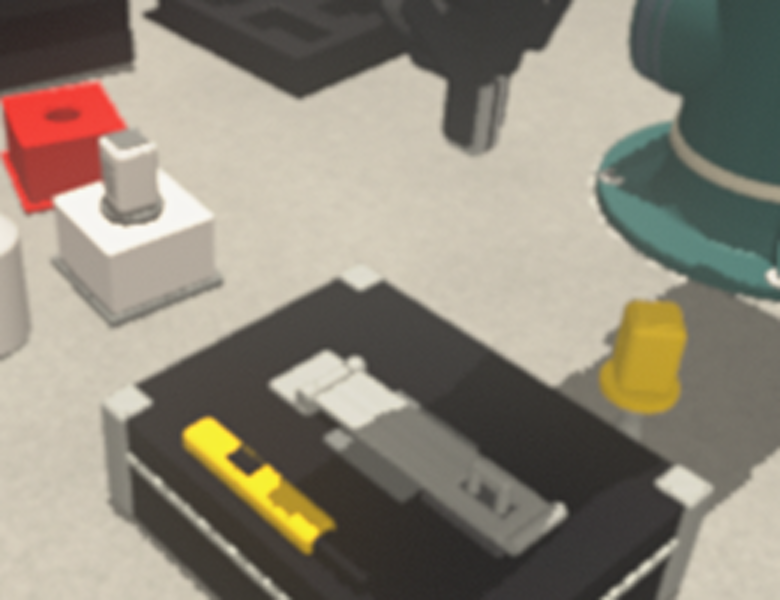

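Run:
```python
from h import *
print(finish_job())
```

```text
the job is handed in; nothing more can be done
None
```

The job is done and handed in at about 14 s of the 64 s allowed. I pulled the white plug straight up out of the socket and stood it in the white dock. Then I swung the hasp over with shut fingers, pressed it down and retracted.

**Plug:** the last picture shows it upright in the dock hole on its flange. When I set it down, it took 17 N at the expected height.

**Hasp:** it lies flat with the staple through its slot. Pressing met 15.6 N at z = 0.0973 m, against an expected strap top of 0.0975 m. The tip in the picture matches an angle of about 0.

**Other objects:** the cutter, glue bottle, red dock and yellow plug were not touched.

**Disagreements:**
- Early in the swing the finger bore on the hasp tip with about 13 N. I raised the tool and it cleared.
- Camera estimates disagreed by 2–3 mm, which is within the clearances.
- One reading near the end of the press, at z = 0.0992 m, showed no contact force, so the hasp may already have been down by then.

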